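Reload the lacquer drying rack

TASK

Change over the saucers in the drying rack: lift the locking beam straight up and level out of its two brackets and put it aside on the bench, take the cured saucer out of the rack and lay it flat and face up in the tray, then slide every freshly coated saucer from the felt into the rack, one to a slot (any slots), flat on its shelf, face up and fully home against the two dowels. When all the saucers are in their places, lay the beam back down in both brackets, middle to middle, and leave the cup, bowl, jar, brush, spatula and charcoal where they are.

Things in the scene. Friction and masses are not known exactly. Their poses are not given: they have to be found in the camera images.
- rack: drying rack of pale wood, fixed; base board 236 x 185 mm, 16 mm thick. Origin on the bench, straight under the centre of a saucer that is fully home; x points into the rack (saucers slide in along +x; the open front roughly faces the robot), y left, z up. Three shelves, one above the other, make three slots; open at both sides, so fingers may hold a saucer by its rim all the way in
- slot_1 (a point): on top of the lowest shelf, where the underside of a saucer that is home has its centre; axes as the rack's; 40 mm above the bench. Each shelf is a plywood strip 54 mm wide (y), 6 mm thick, from 30 mm before this point to 46 mm behind it. A home saucer's front rim stands 3 mm proud of the shelf. Fingers around a saucer meet the rim of one already in a slot above it, since the rims are in line
- slot_2 (a point): the same on the middle shelf, 59 mm above the bench (pitch 19 mm, 13 mm clear height in each slot)
- slot_3 (a point): the same on the top shelf, 78 mm above the bench; a tie board over the rear of this slot (18 to 45 mm behind this point, 91 to 97 mm above the bench) is the highest part of the rack
- dowel_left (a point): foot of the left one of two upright round dowels, 14 mm thick, 28.5 mm behind (x) and 28.5 mm left and right (y) of the rack's origin, 97 mm high: they stop and centre the saucers, whose rims touch both when home
- seat (a point): on the rack: where the middle of the beam lies when it is down in both brackets, 82 mm before the rack's origin, 62.5 mm up; axes as the rack's. The open-topped steel U brackets stand on posts 85 mm left and right of it, each 20 mm wide (y); floor 43.5 mm above the bench, two plates 3 mm thick, 43 mm apart (x), rising to 69.5 mm above the bench
- beam: locking beam, a dark square timber 38 x 38 mm and 220 mm long, 130 to 240 g, loose; at the start it lies in the two U brackets across the front of the rack, 30 mm in front of the saucers, and bars all three slots. Its long axis is its y axis; origin in the middle of what is its underside at the start
- beam_mid (a point): the middle of the beam, on its centre line
- beam_end_a (a point): centre of one end face of the beam (its +y end)
- beam_end_b (a point): centre of the other end face of the beam (its -y end)
- tray: low dark wooden tray for finished ware, fixed, 300 x 170 mm, floor 5 mm above the bench, rim 8 mm thick and 12 mm high, on the left or the right; origin under its centre at bench height, x along its length, which points roughly away from the robot. A sake cup stands in its far half, 70 to 90 mm from the centre along +x; the near half is empty
- felt: sheet of grey felt 290 x 160 mm lying flat on the bench (1 mm), on the other side from the tray; origin at its centre, x along its length. The coated saucers lie on it in a row, 70 mm or more from centre to centre
- fresh_1: freshly coated saucer, to be loaded (two or three of these are there): round sake-cup saucer of turned wood, dark red lacquered face and bare wooden rim, a flat disc 66 mm across and 7 mm thick, about 35 g, origin at the centre of its underside, z out of its lacquered face
- fresh_2: freshly coated saucer, to be loaded (two or three of these are there): round sake-cup saucer of turned wood, dark red lacquered face and bare wooden rim, a flat disc 66 mm across and 7 mm thick, about 35 g, origin at the centre of its underside, z out of its lacquered face
- fresh_3: freshly coated saucer, to be loaded (two or three of these are there): round sake-cup saucer of turned wood, dark red lacquered face and bare wooden rim, a flat disc 66 mm across and 7 mm thick, about 35 g, origin at the centre of its underside, z out of its lacquered face
- dry_low: cured saucer found fully home in the lowest slot of the rack at the start (just one of dry_low, dry_mid, dry_top is there): round sake-cup saucer of turned wood, dark red lacquered face and bare wooden rim, a flat disc 66 mm across and 7 mm thick, about 35 g, origin at the centre of its underside, z out of its lacquered face
- dry_mid: cured saucer found fully home in the middle slot of the rack at the start (just one of dry_low, dry_mid, dry_top is there): round sake-cup saucer of turned wood, dark red lacquered face and bare wooden rim, a flat disc 66 mm across and 7 mm thick, about 35 g, origin at the centre of its underside, z out of its lacquered face
- dry_top: cured saucer found fully home in the top slot of the rack at the start (just one of dry_low, dry_mid, dry_top is there): round sake-cup saucer of turned wood, dark red lacquered face and bare wooden rim, a flat disc 66 mm across and 7 mm thick, about 35 g, origin at the centre of its underside, z out of its lacquered face
- cup: red lacquered sake cup, 56 mm across and 36 mm high, standing in the far half of the tray; leave alone; origin under its foot
- lidded_bowl: lidded red lacquer bowl 108 mm across and 94 mm high on the bench beyond the rack, to one side; leave alone; origin under its foot
- lacquer_jar: closed amber glass jar 68 mm across and 75 mm high on the bench beyond the rack, to the other side; leave alone; origin under its foot
- hake: flat lacquer brush 190 mm long, lying on the bench outside the felt or tray on the right; leave alone
- hera: wooden spatula 200 mm long, lying on the bench outside the felt or tray on the left; leave alone
- charcoal: black block of polishing charcoal 90 x 45 x 35 mm on the bench behind the rack; leave alone; origin under its centre
Not all that is in view belongs to the job. Leave any orange, purple or turquoise look-alike of the fresh_1 alone.

How it is judged:
By the outcome, as a careful person would: the job done as asked, in the order asked, and still so for the second after the job is handed in, with the robot touching nothing.
Of fresh_1, fresh_2, fresh_3 only 2 to 3 are there at a start; the rules pass over those that are not, and their reading is None.
Of dry_low, dry_mid, dry_top only 1 to 1 are there at a start; the rules pass over those that are not, and their reading is None.
At some moment in a run one of fresh_1, fresh_2, fresh_3, beam may be knocked a few centimetres aside while the robot is not near it.
Once in a run the grip may slacken for a moment while it holds something.
It also fails if it takes over 210 s, if anything falls off the work surface, if the arm or the gripper's body presses on something with over 40 N, if the wrist force passes 120 N, or if a joint passes its speed limit or range.

ROBOT

A 6-joint arm with a two-finger parallel gripper is mounted at the origin on the work surface. World frame = base frame: x ahead of the robot, y to its left, z up, the work surface at z = 0. Lengths are in m, angles in rad, forces in N, time in s.
With the tool pointing down it reaches from about 0.275 to 0.85 m from the base axis. Payload 19 kg.
Tool frame: the origin (TCP) lies on the front face of the gripper's body, between the roots of the fingers; the fingertips stand 73 mm ahead of it and the grasp point (between the pads) lies 54 mm ahead of it (bot.tip_reach is the z of the fingertips in the tool frame, in m); z points along the fingers, y is the line along which they close (so a half turn about z gives the same grasp; the last joint's range is limited). The gripper opens to 85 mm and grips with 20 to 120 N. Pads are 22 mm wide; open, the fingers measure 114 mm over their backs; the gripper's body (76 mm by 85 mm) begins 54 mm behind the grasp point. The pads swing forward as they close: fully open they stand 13 mm farther back than shut.
Start: joints at [-1.338, 0.15, 1.437, -0, 1.554, -0.134], TCP at [0.206, -0.537, 0.304] pointing down, gripper open.
Joint ranges: [-2.8, 2.8], [-0.68, 2.1], [0.12, 2.68], [-1.39, 4.53], [0.16, 2.79], [-2.81, 2.81]. Speed limits (rad/s): [1.89, 1.89, 2.22, 3.01, 3.01, 3.01].

INTERFACE

Orientations are given as a rotation vector (axis times angle).
In Python, from station import sensors, optics, bot gives the robot as it stands. The module is installed in compiled form; this text tells all that it offers.
- The arm moves only by the tool servo_tool, never from a script. Its argument "deltas" is a list that holds one entry, the list of rows, each a list of 5 numbers: the shift along the world's x, y, z in mm, then the turn about the world's z in degrees, then the opening, from 0 (shut) to 1 (fully open). A call has 1 to 10 rows; each row shifts and turns the commanded pose from where the row before left it; what a row does not reach is not made up. A row lasts 1/10 s, in which the tool goes at most 50 mm and 8.59 degrees, less where a joint would pass 70% of its speed; a pose out of reach is approached as far as the arm can. A call with a gripper value outside its range is refused whole. The fingers move at their own pace and stop on an object; "grip_force" is the grip in N (left out, the last holds). Time passes only in rows, so rows that do not move let the fingers close. It gives the time, the measured TCP pose, the force, the opening and the grip force at its end, in the units of the state.
- sensors.get_state(): the state, without advancing time (a new reading comes with each control period).
- optics.grab_frame(name): name is "side" or "top" or "wrist"; returns a dict with "color" (384x512x3 uint8, blue, green, red), "vertical_fov" (degrees; the focal length in pixels is half the picture's height over the tangent of half this angle, whatever the lens; pixels are square), "cx", "cy" (the principal point, pixels), "view" (4x4, takes a point from world to camera coordinates). Camera axes: x right, y down, z forward; pixel columns grow to the right and rows downward; lengths in m; the calibration is good to about 2 mm. A picture is of the moment at which its call begins. There is no depth.
- bot.close_job(): hands the job in; it is judged then, once.
The state is a dict: "clock": time; "qpos": joint angles; "qd": joint speeds; "joint_torque": joint torques, N m; "eef_pos": TCP position; "tool_rot": TCP orientation; "wrist_force": force on the tool from outside, world axes, zero at the start; "wrist_torque": the same for the moment, N m; "opening": opening from 0.0 (shut) to 1.0 (fully open); "finger_force": force on a finger pad.
Only numpy, scipy, OpenCV 4.12 (cv2) and the standard library are available. Lean on these libraries where they do the work, as an engineer would, in place of code of your own. Each camera call takes 0.05 s, during which the arm holds its last target. There are 200 camera calls.

## Working session

There is one attempt and no reset: what is moved stays moved. The work goes in short steps, Python scripts to look and compute and a tool call to move; the robot and the scene stay as the last step left them, time stands still between calls to the robot, and variables do not carry over. Pictures are saved under pics/ and viewed, at most 14 in all, crops included, and the job is handed in when it is done.

Besides the shell and the picture viewer there is one more tool, called after ">>>" as a command line: name --argument value ..., lists and objects as JSON in quotes. servo_tool: Moves the arm, as the interface text tells. Its arguments: {"type":"object","properties":{"deltas":{"type":"array","items":{"type":"array","items":{"type":"array","items":{"type":"number"}}}},"grip_force":{"type":"number"}},"required":["deltas"]}

```bash
mkdir -p pics; ls
python3 - <<'E'
from station import sensors, optics, bot
import cv2,numpy as np
s=sensors.get_state();print(s)
for n in("side","top"):
    f=optics.grab_frame(n);cv2.imwrite(f"pics/{n}0.png",f["color"]);print(n,f["vertical_fov"],f["cx"],f["cy"],f["view"].round(4).tolist())
a=[cv2.imread(f"pics/{n}0.png") for n in("side","top")]
for n,i in zip(("s","t"),a): cv2.imwrite(f"pics/{n}0b.png",cv2.resize(i,(800,600),interpolation=cv2.INTER_CUBIC))
E
```

```text
pics
{'clock': 0.0, 'qpos': array([-1.33800266e+00,  1.50998401e-01,  1.43803220e+00, -1.30043004e-05,
        1.55379360e+00, -1.33972753e-01]), 'qd': array([-8.07503517e-04, -7.18679411e-05, -1.86900142e-04, -4.70733571e-04,
        3.29700818e-04, -1.18142919e-03]), 'joint_torque': array([ 1.17159940e-03, -7.13059974e+01, -5.70877683e+01, -1.31997322e-04,
        9.10644099e-03,  2.68114371e-05]), 'eef_pos': array([ 0.20615075, -0.53660591,  0.30326776]), 'tool_rot': array([-3.08770673e+00, -5.72667861e-01,  1.15899701e-04]), 'wrist_force': array([-0.15240846,  0.48768856, -0.10608271]), 'wrist_torque': array([-0.03395733,  0.04112154, -0.00282027]), 'finger_force': 0.0, 'opening': 1.002412869832522}
side 42.283618611069265 266.10299218194984 194.1463851329358 [[0.9972, -0.072, 0.0181, -0.5156], [-0.0313, -0.629, -0.7768, 0.0659], [0.0673, 0.7741, -0.6295, 1.7578], [0.0, 0.0, 0.0, 1.0]]
top 48.69675474822522 251.66639069246256 189.39941077499023 [[0.0081, -1.0, 0.0054, -0.0147], [-0.9852, -0.0089, -0.1714, 0.5113], [0.1715, -0.0039, -0.9852, 1.156], [0.0, 0.0, 0.0, 1.0]]
```

View pics/t0b.png

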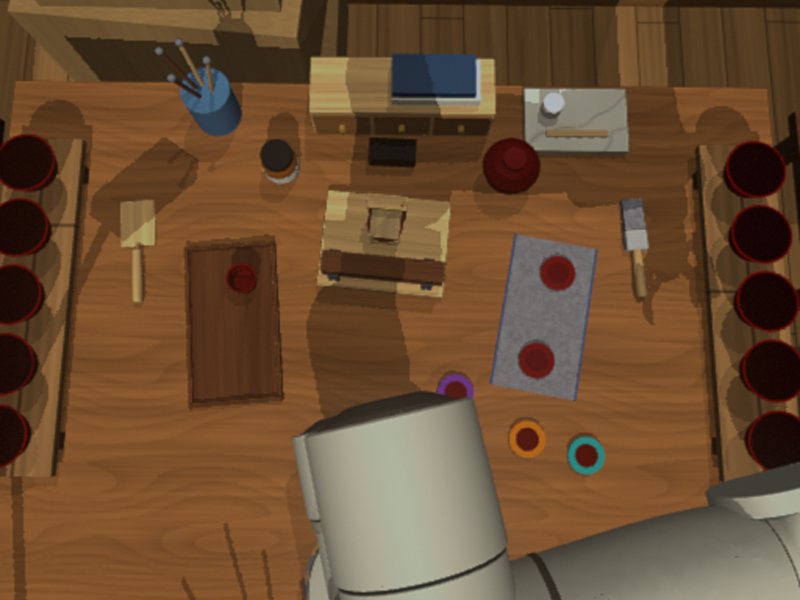

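View pics/s0b.png

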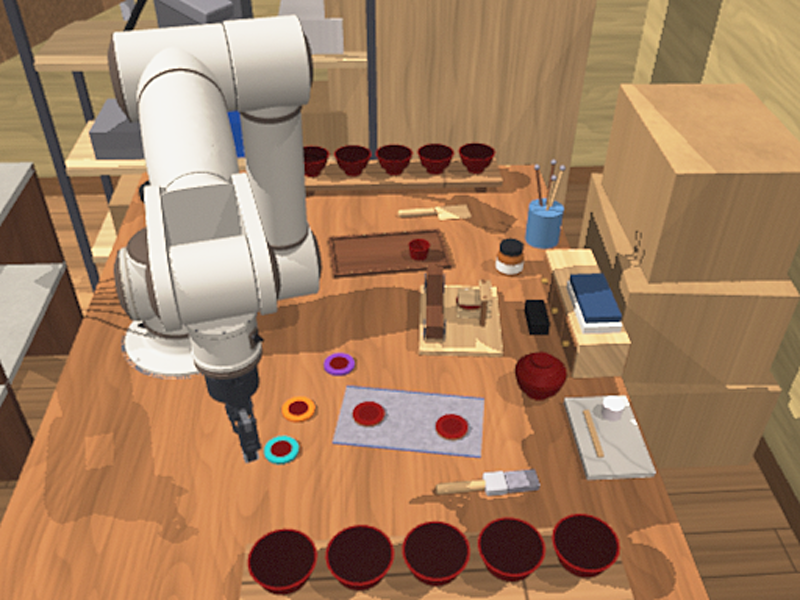

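The top view shows the beam at about (383,268) and the rack around (385,245). The tray with the cup is on the left at (235,322). The felt is on the right with two fresh saucers at (557,272) and (536,360). The look-alikes are at (455,388), (527,438) and (586,455). The side view agrees with this.

```bash
cat > h.py <<'E'
import numpy as np, cv2
from station import sensors, optics, bot
def grab(n,save=None):
    f=optics.grab_frame(n)
    if save: cv2.imwrite(f"pics/{save}.png",f["color"])
    return f
def ray(f,px,z):
    """pixel -> world point on plane height z"""
    h=f["color"].shape[0]; fl=h/2/np.tan(np.radians(f["vertical_fov"])/2)
    V=np.array(f["view"]);R=V[:3,:3];c=-R.T@V[:3,3]
    d=R.T@np.array([(px[0]-f["cx"])/fl,(px[1]-f["cy"])/fl,1])
    return c+d*(z-c[2])/d[2]
def proj(f,p):
    h=f["color"].shape[0]; fl=h/2/np.tan(np.radians(f["vertical_fov"])/2)
    V=np.array(f["view"]);q=V[:3,:3]@np.array(p)+V[:3,3]
    return q[:2]/q[2]*fl+[f["cx"],f["cy"]]
def red(f):
    """connected red blobs: (area, centre, box)"""
    h=cv2.cvtColor(f["color"],cv2.COLOR_BGR2HSV)
    m=(((h[...,0]<7)|(h[...,0]>172))&(h[...,1]>150)&(h[...,2]>45)).astype(np.uint8)
    n,l,s,c=cv2.connectedComponentsWithStats(cv2.morphologyEx(m,cv2.MORPH_OPEN,np.ones((3,3))))
    return [(int(s[i,4]),c[i].round(1).tolist(),s[i,:4].tolist()) for i in range(1,n) if s[i,4]>60],m
E
python3 - <<'E'
from h import *
print(bot.tip_reach)
f=grab("top")
k=.64
for n,p,z in[("beamL",(323,262),.0815),("beamR",(444,272),.0815),("beammid",(384,266),.0815),("rackFL",(318,286),.016),("rackFR",(442,297),.016),("rackBL",(330,191),.016),("rackBR",(451,207),.016),
 ("trayNL",(190,406),.012),("trayNR",(282,396),.012),("trayFL",(186,244),.012),("trayFR",(273,238),.012),("cup",(242,278),.02),("purple",(455,388),.007),("or",(527,438),.007)]:
    print(n,ray(f,(p[0]*k,p[1]*k),z).round(3))
for b in red(f)[0]: print(b, ray(f,b[1],.008).round(4))
E
```

```text
0.0726
beamL [0.565 0.114 0.081]
beamR [ 0.549 -0.099  0.081]
beammid [0.558 0.007 0.081]
rackFL [0.534 0.129 0.016]
rackFR [ 0.515 -0.101  0.016]
rackBL [0.718 0.112 0.016]
rackBR [ 0.689 -0.119  0.016]
trayNL [0.312 0.355 0.012]
trayNR [0.331 0.189 0.012]
trayFL [0.613 0.38  0.012]
trayFR [0.626 0.217 0.012]
cup [0.547 0.27  0.02 ]
purple [ 0.348 -0.125  0.007]
or [ 0.26  -0.254  0.007]
(924, [327.1, 105.1], [310, 89, 35, 33]) [ 0.7784 -0.2364  0.008 ]
(363, [356.6, 174.2], [346, 164, 22, 21]) [ 0.5658 -0.3184  0.008 ]
(244, [155.4, 177.0], [146, 168, 18, 19]) [0.5519 0.2715 0.008 ]
(380, [343.0, 230.3], [333, 220, 21, 22]) [ 0.4009 -0.2736  0.008 ]
(110, [291.3, 249.7], [285, 245, 13, 10]) [ 0.3445 -0.1247  0.008 ]
(141, [337.1, 280.6], [331, 274, 13, 14]) [ 0.2594 -0.2529  0.008 ]
(142, [375.0, 291.0], [369, 285, 13, 13]) [ 0.2317 -0.3585  0.008 ]
```

>>> servo_tool --deltas '[[[20, 34, 0, 4, 1], [20, 34, 0, 4, 1], [20, 34, 0, 4, 1], [20, 34, 0, 4, 1], [20, 34, 0, 4, 1], [20, 34, 0, 4, 1], [20, 34, 0, 4, 1], [20, 34, 0, 4, 1], [20, 34, 0, 4, 1], [20, 34, 0, 4, 1]]]' --grip_force 60

```text
clock: 1.15
eef_pos: [0.4066, -0.1952, 0.3039]
tool_rot: [2.704, 1.599, 0.0]
wrist_force: [0.3, -0.7, -0.6]
opening: 1.0
finger_force: 0.0
```

>>> servo_tool --deltas '[[[20, 34, 0, 4, 0.65], [20, 34, 0, 4, 0.65], [20, 34, 0, 4, 0.65], [20, 34, 0, 4, 0.65], [20, 34, 0, 4, 0.65], [20, 34, 0, 4, 0.65], [0, 0, 0, 0, 0.65], [0, 0, 0, 0, 0.65]]]'

```text
clock: 1.95
eef_pos: [0.5262, 0.0079, 0.3034]
tool_rot: [-2.314, -2.124, 0.001]
wrist_force: [-0.3, -0.7, -0.9]
opening: 0.648
finger_force: 0.0
```

Run:
```python
from h import *
s=sensors.get_state();print(s["eef_pos"],s["tool_rot"],s["opening"])
f=grab("wrist","w1");g=grab("top","t1");print(np.array(f["view"]).round(3),f["vertical_fov"])
cv2.imwrite("pics/w1b.png",cv2.resize(f["color"],(800,600)))
for b in red(f)[0]: print(b)
```

```text
[0.5262034  0.00785634 0.30340708] [-2.31406938e+00 -2.12373684e+00  1.32130645e-03] 0.6484272178090509
[[ 0.996 -0.087 -0.    -0.523]
 [-0.083 -0.955  0.284  0.013]
 [-0.025 -0.283 -0.959  0.394]
 [ 0.     0.     0.     1.   ]] 67.44334124367086
(153, [364.0, 132.9], [349, 130, 31, 6])
(89, [333.9, 158.6], [332, 148, 5, 22])
(489, [135.4, 259.1], [123, 248, 26, 23])
(973, [463.2, 301.0], [432, 281, 55, 46])
(100, [424.5, 330.4], [419, 323, 12, 16])
```

View pics/w1b.png

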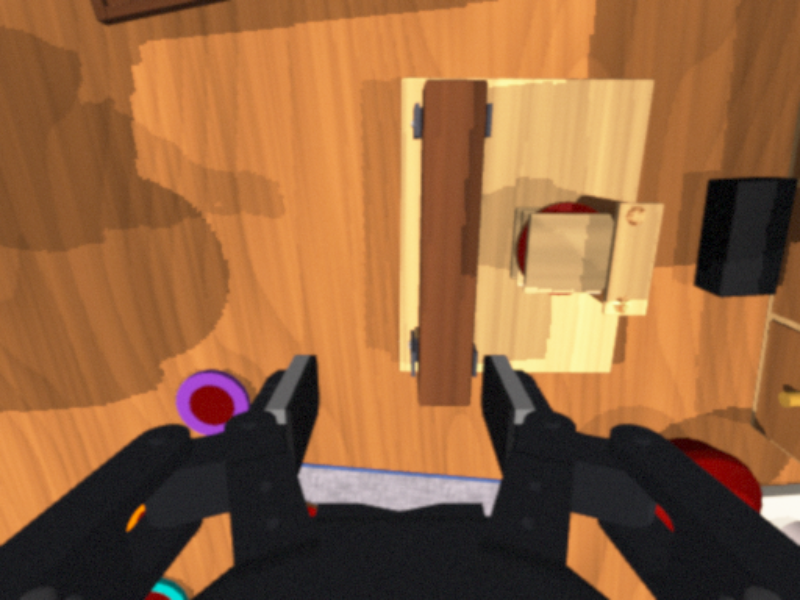

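The wrist view shows the beam as a dark bar from (455,82) to (445,405), the rack base corners, and the top shelf at (527–612, 212–293). The cured saucer's red rim shows below the shelf, so it is in the middle or low slot.

Run:
```python
from h import *
f=grab("wrist");k=.64
P=lambda x,y,z:ray(f,(x*k,y*k),z)
def yaw(a,b): d=b-a; return np.degrees(np.arctan2(d[1],d[0]))
FL,FR,BL,BR=[P(x,y,.016) for x,y in((402,78),(401,372),(652,80),(611,372))]
print("base",FL,FR,BL,BR, yaw(FR,FL)-90,yaw(FL,BL),yaw(FR,BR),np.linalg.norm(FR-FL),np.linalg.norm(BL-FL))
S=[P(x,y,.078) for x,y in((528,213),(524,292))];print("shelf front",S,yaw(S[1],S[0])-90)
a=np.radians(-4.8);X=np.array([np.cos(a),np.sin(a),0]);Y=np.array([-X[1],X[0],0])
print("O from shelf",(S[0]+S[1])/2+.03*X)
B=[P(x,y,.0815) for x,y in((424,82),(487,82),(421,378),(471,378))];print("beam top corners",B,yaw((B[2]+B[3])/2,(B[0]+B[1])/2)-90, [np.linalg.norm(B[1]-B[0])])
print("brackets", [P(x,y,.0695) for x,y in((418,121),(489,119),(415,350),(474,358))])
# hypothesise saucer at slot z: left extreme + top extreme
for z in(.047,.066): print("saucer left/top rim",z,P(517,248,z),P(566,202,z))
# side view
g=cv2.imread("pics/side0.png")[160:240,250:340];cv2.imwrite("pics/sc.png",cv2.resize(g,None,fx=8,fy=7,interpolation=cv2.INTER_CUBIC))
```

```text
base [0.53835729 0.13323167 0.016     ] [ 0.5169117  -0.10177588  0.016     ] [0.71995154 0.11571324 0.016     ] [ 0.70054452 -0.11816392  0.016     ] -5.214077033624207 -5.510282551265609 -5.099767540529722 0.23598402249992015 0.1824373007481274
shelf front [array([0.61216166, 0.0358926 , 0.078     ]), array([ 0.60899528, -0.01791394,  0.078     ])] -3.367823125304895
O from shelf [0.64047326 0.00647899 0.078     ]
beam top corners [array([0.54998282, 0.11969779, 0.0815    ]), array([0.58744219, 0.11636039, 0.0815    ]), array([ 0.53349976, -0.07502242,  0.0815    ]), array([ 0.56937493, -0.07822418,  0.0815    ])] -5.071642829995383 [np.float64(0.03760773918368001)]
brackets [array([0.54527705, 0.0991015 , 0.0695    ]), array([0.59027712, 0.09628708, 0.0695    ]), array([ 0.53090198, -0.05816854,  0.0695    ]), array([ 0.57385593, -0.06844469,  0.0695    ])]
saucer left/top rim 0.047 [0.61231713 0.00655448 0.047     ] [0.64781578 0.03696877 0.047     ]
saucer left/top rim 0.066 [0.60762122 0.01067268 0.066     ] [0.64105873 0.03932103 0.066     ]
```

View pics/sc.png

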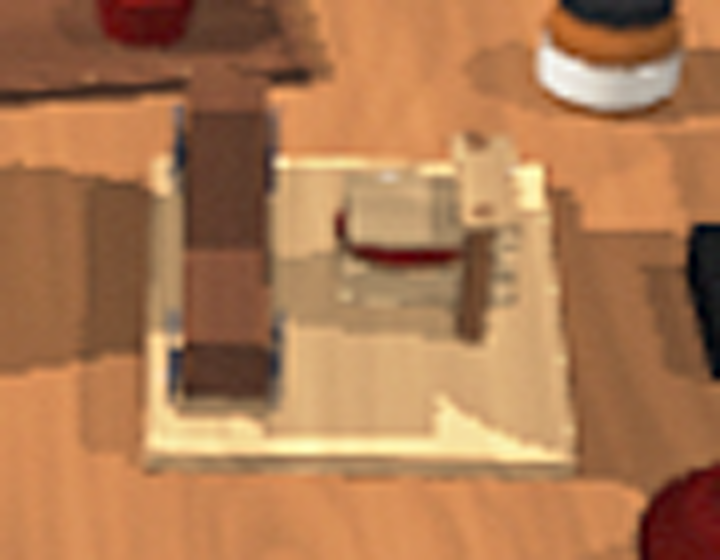

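The beam, base and shelf readings agree. The rack origin is about (0.640, 0.0065) with yaw −5.1°, the cured saucer is in the middle slot, and the beam middle is about (0.559, 0.010). Next I go down and grip the beam.

>>> servo_tool --deltas '[[[17, 2, 0, -0.2, 0.6], [16, 1, -20, 0, 0.6], [0, 0, -40, 0, 0.6], [0, 0, -40, 0, 0.6], [0, 0, -40, 0, 0.6], [0, 0, -25, 0, 0.6], [0, 0, -10, 0, 0.6], [0, 0, -7, 0, 0.6], [0, 0, 0, 0, 0.6]]]'

```text
clock: 3.0
eef_pos: [0.5593, 0.0098, 0.1223]
tool_rot: [2.32, 2.118, 0.0]
wrist_force: [-0.5, -1.0, -0.4]
opening: 0.596
finger_force: 0.0
```

Run:
```python
from h import *
f=grab("wrist")
cv2.imwrite("pics/w2b.png",cv2.resize(f["color"],(800,600)))
```

```text
(no output)
```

View pics/w2b.png

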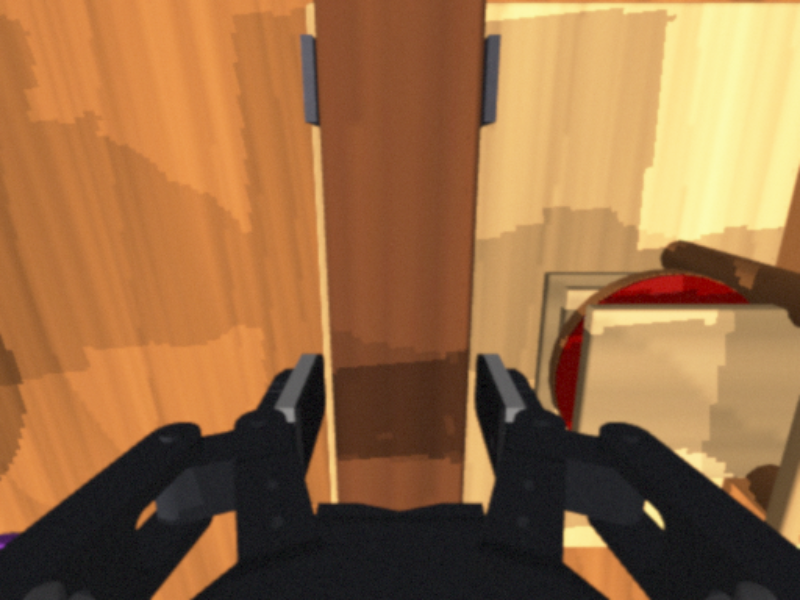

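The fingers straddle the beam cleanly, and the cured saucer is on the middle shelf. I close and lift.

>>> servo_tool --deltas '[[[0, 0, 0, 0, 0], [0, 0, 0, 0, 0], [0, 0, 0, 0, 0], [0, 0, 0, 0, 0], [0, 0, 0, 0, 0]]]' --grip_force 110

```text
clock: 3.55
eef_pos: [0.5598, 0.0101, 0.1236]
tool_rot: [2.318, 2.117, 0.002]
wrist_force: [-2.0, -1.0, 8.2]
opening: 0.425
finger_force: 110.9
```

>>> servo_tool --deltas '[[[0, 0, 5, 0, 0], [0, 0, 10, 0, 0], [0, 0, 15, 0, 0], [0, 0, 20, 0, 0], [0, 0, 20, 0, 0], [0, 0, 20, 0, 0], [0, 0, 0, 0, 0]]]'

```text
clock: 4.25
eef_pos: [0.5601, 0.0102, 0.2157]
tool_rot: [2.317, 2.116, 0.005]
wrist_force: [1.0, -1.2, -3.1]
opening: 0.434
finger_force: 110.1
```

Run:
```python
from h import *
f=grab("wrist","w3");g=grab("top","t3");s=grab("side","s3")
im=[cv2.resize(f["color"],(400,300)),cv2.resize(g["color"][100:280,100:340],(400,300)),cv2.resize(s["color"][120:260,200:400],(400,280))]
c=np.zeros((600,800,3),np.uint8);c[:300,:400]=im[0];c[:300,400:]=im[1];c[300:580,:400]=im[2];cv2.imwrite("pics/c3.png",c)
k=.64
import pickle
P=lambda x,y,z:ray(f,(x*k,y*k),z)
```

```text
(no output)
```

View pics/c3.png

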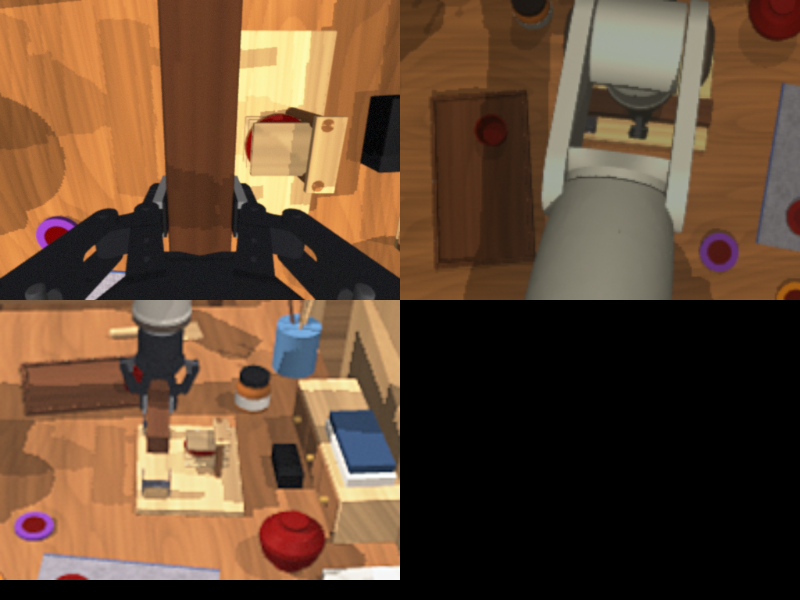

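>>> servo_tool --deltas '[[[-20, 5, 0, 0, 0], [-40, 10, 0, 0, 0], [-40, 15, 0, 0, 0], [-40, 10, 0, 0, 0], [-10, 5, -20, 0, 0], [0, 0, -40, 0, 0], [0, 0, -40, 0, 0], [0, 0, -25, 0, 0], [0, 0, -7, 0, 0], [0, 0, 0, 0, 0]]]'

```text
clock: 5.4
eef_pos: [0.4086, 0.0553, 0.0795]
tool_rot: [-2.318, -2.118, 0.003]
wrist_force: [0.7, -0.0, -1.0]
opening: 0.425
finger_force: 114.7
```

>>> servo_tool --deltas '[[[0, 0, 0, 0, 0.65], [0, 0, 0, 0, 0.65], [0, 0, 0, 0, 0.65], [0, 0, 20, 0, 0.65], [0, 0, 40, 0, 0.8], [0, 0, 40, 0, 1], [0, 0, 40, 0, 1], [0, 0, 40, 0, 1]]]' --grip_force 40

```text
clock: 6.2
eef_pos: [0.4088, 0.0553, 0.2616]
tool_rot: [2.32, 2.119, 0.0]
wrist_force: [1.6, 0.5, -0.1]
opening: 0.999
finger_force: 0.0
```

>>> servo_tool --deltas '[[[25, -6, 0, 8.5, 1], [25, -6, 0, 8.5, 1], [25, -6, 0, 8.5, 1], [25, -6, 0, 8.5, 1], [25, -6, 0, 8.5, 1], [25, -6, 0, 8.5, 1], [20, -6, 0, 8.5, 1], [20, -6, 0, 8.5, 1], [10, 0, 0, 8.5, 1], [0, 0, 0, 8.5, 1]]]'

```text
clock: 7.2
eef_pos: [0.6102, 0.007, 0.2592]
tool_rot: [-0.27, -3.129, 0.0]
wrist_force: [0.1, -0.7, 0.6]
opening: 0.996
finger_force: 0.0
```

>>> servo_tool --deltas '[[[0, 0, 0, 5, 1], [0, 0, 0, 0, 1], [0, 0, 0, 0, 1]]]'

```text
clock: 7.5
eef_pos: [0.6091, 0.0073, 0.2598]
tool_rot: [-0.147, -3.138, 0.0]
wrist_force: [-0.9, -0.5, 1.6]
opening: 1.004
finger_force: 0.0
```

Run:
```python
from h import *
s=sensors.get_state();print(s["eef_pos"],s["tool_rot"],s["wrist_force"])
f=grab("wrist","w4");g=grab("top","t4");
cv2.imwrite("pics/w4b.png",cv2.resize(f["color"],(800,600)))
np.save("w4v.npy",f["view"])
```

```text
[0.60913779 0.00728654 0.25978396] [-1.46680357e-01 -3.13802537e+00  1.26346789e-04] [-0.88155877 -0.54206213  1.61452588]
```

View pics/w4b.png

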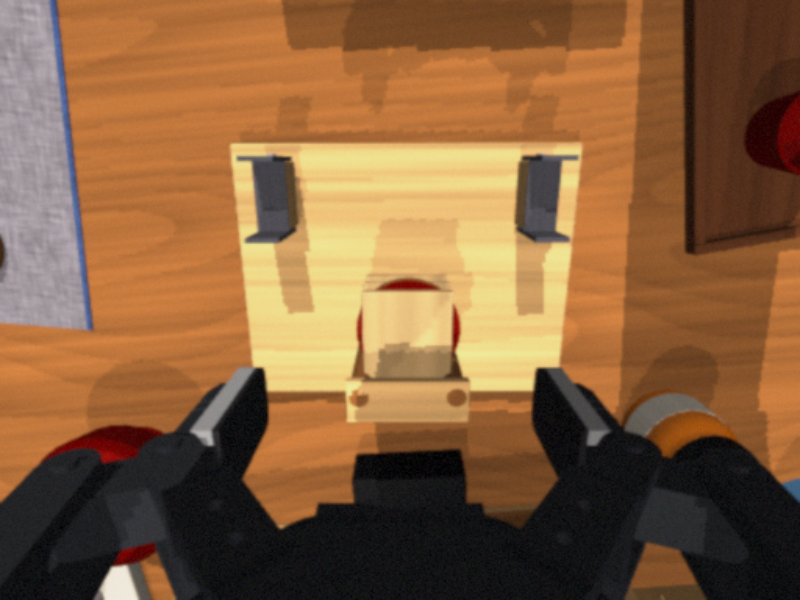

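This view looks straight down on the empty brackets at (265,200) and (545,200). The top shelf front edge runs from (363,290) to (453,291), and the saucer extends over 357–461.

Run:
```python
from h import *
f=grab("wrist");k=.64
P=lambda x,y,z:ray(f,(x*k,y*k),z)
a=np.radians(-5.1);X=np.array([np.cos(a),np.sin(a),0]);Y=np.array([-X[1],X[0],0])
S=[P(363,290,.078),P(453,291,.078)];d=S[1]-S[0];print("shelf",S,np.linalg.norm(d),np.degrees(np.arctan2(d[1],d[0]))-90,"O",sum(S)/2+.03*X)
L,R,F=P(357,326,.066),P(461,326,.066),P(408,279,.066);print("saucer",L,R,np.linalg.norm(R-L),"c",(L+R)/2,F,F+.033*X)
T=[P(347,418,.097),P(469,420,.097)];d=T[1]-T[0];print("tie rear",T,sum(T)/2-.045*X,np.degrees(np.arctan2(d[1],d[0]))-90)
B=[P(232,144,.016),P(582,144,.016)];d=B[1]-B[0];print("base front",B,sum(B)/2,np.degrees(np.arctan2(d[1],d[0]))-90)
b=[P(237,157,.0695),P(579,157,.0695),P(246,241,.0695),P(570,241,.0695)];print("plates",b,"mid",sum(b)/4,"O",sum(b)/4+.082*X,np.linalg.norm(b[1]-b[0]))
```

```text
shelf [array([ 0.60817362, -0.01529651,  0.078     ]), array([0.61370035, 0.03709472, 0.078     ])] 0.052681929502945715 -6.021839293014352 O [0.64081821 0.00823228 0.078     ]
saucer [ 0.63461863 -0.02313569  0.066     ] [0.64071211 0.0418677  0.066     ] 0.06528836958087017 c [0.63766537 0.00936601 0.066     ] [0.60720323 0.01143506 0.066     ] [0.64007259 0.00850155 0.066     ]
tie rear [array([ 0.68019269, -0.03175809,  0.097     ]), array([0.68825479, 0.0399386 , 0.097     ])] [0.63940189 0.0080905  0.097     ] -6.415806419311195
base front [array([ 0.51709387, -0.09721396,  0.016     ]), array([0.53887258, 0.13449365, 0.016     ])] [0.52798323 0.01863985 0.016     ] -5.36958184461669
plates [array([ 0.52745627, -0.07705623,  0.0695    ]), array([0.54525168, 0.11230486, 0.0695    ]), array([ 0.57445462, -0.08103479,  0.0695    ]), array([0.59219537, 0.10796686, 0.0695    ])] mid [0.55983949 0.01554518 0.0695    ] O [0.64151485 0.00825584 0.0695    ] 0.19019542000662956
```

Run:
```python
from h import *
from scipy.spatial.transform import Rotation as Ro
s=sensors.get_state();f=grab("wrist");R=Ro.from_rotvec(s["tool_rot"]).as_matrix();print(s["opening"],bot.tip_reach)
for r in(.054,.06,.066,.073):
  print(r,[(proj(f,s["eef_pos"]+R@np.array([x,y,r]))/.64).round(0).tolist() for x in(-.011,.011) for y in(-.0425,.0425,-.057)])
```

```text
0.9998794707921318 0.0726
0.054 [[270.0, 433.0], [537.0, 432.0], [224.0, 433.0], [264.0, 370.0], [543.0, 370.0], [216.0, 370.0]]
0.06 [[275.0, 422.0], [531.0, 422.0], [231.0, 422.0], [269.0, 361.0], [537.0, 361.0], [224.0, 361.0]]
0.066 [[279.0, 412.0], [526.0, 412.0], [237.0, 412.0], [274.0, 353.0], [532.0, 353.0], [230.0, 353.0]]
0.073 [[284.0, 402.0], [521.0, 401.0], [244.0, 402.0], [280.0, 345.0], [526.0, 345.0], [238.0, 345.0]]
```

>>> servo_tool --deltas '[[[16, 1, 0, 0, 1], [15, 0, -10, 0, 1], [0, 0, -40, 0, 1], [0, 0, -40, 0, 1], [0, 0, -30, 0, 1], [0, 0, -15, 0, 1], [0, 0, 0, 0, 1]]]' --grip_force 25

```text
clock: 8.4
eef_pos: [0.6396, 0.0083, 0.1233]
tool_rot: [-0.143, -3.135, -0.0]
wrist_force: [0.9, -0.1, 0.2]
opening: 1.0
finger_force: 0.0
```

>>> servo_tool --deltas '[[[0, 0, 0, 0, 0.7], [0, 0, 0, 0, 0.7], [0, 0, 0, 0, 0.7], [0, 0, 0, 0, 0.7]]]'

```text
clock: 8.8
eef_pos: [0.641, 0.0082, 0.1271]
tool_rot: [0.142, 3.135, -0.0]
wrist_force: [-1.7, 0.1, 8.5]
opening: 0.759
finger_force: 19.8
```

>>> servo_tool --deltas '[[[0, 0, 0, 0, 0.5], [0, 0, 3, 0, 0.5], [-5, 0.5, 0, 0, 0.5], [-10, 0.9, 0, 0, 0.5], [-15, 1.4, 0, 0, 0.5], [-20, 1.9, 0, 0, 0.5], [-20, 1.9, 0, 0, 0.5], [-20, 1.9, 0, 0, 0.5], [0, 0, 0, 0, 0.5]]]' --grip_force 45

```text
clock: 9.7
eef_pos: [0.5477, 0.0172, 0.1278]
tool_rot: [-0.142, -3.137, 0.0]
wrist_force: [0.9, 0.1, -1.2]
opening: 0.743
finger_force: 49.2
```

Run:
```python
from h import *
s=sensors.get_state();print(s["eef_pos"],s["wrist_force"],s["opening"],s["finger_force"])
f=grab("wrist","w5");g=grab("top","t5");sd=grab("side")
c=np.zeros((600,800,3),np.uint8);c[:300,:400]=cv2.resize(f["color"],(400,300));c[:300,400:]=cv2.resize(g["color"][100:280,100:340],(400,300));c[300:580,:400]=cv2.resize(sd["color"][120:260,200:400],(400,280))
cv2.imwrite("pics/c5.png",c)
```

```text
[0.54768797 0.01716923 0.12783855] [ 0.90134644  0.07306506 -1.22961604] 0.7430169443978812 49.2375648021698
```

View pics/c5.png

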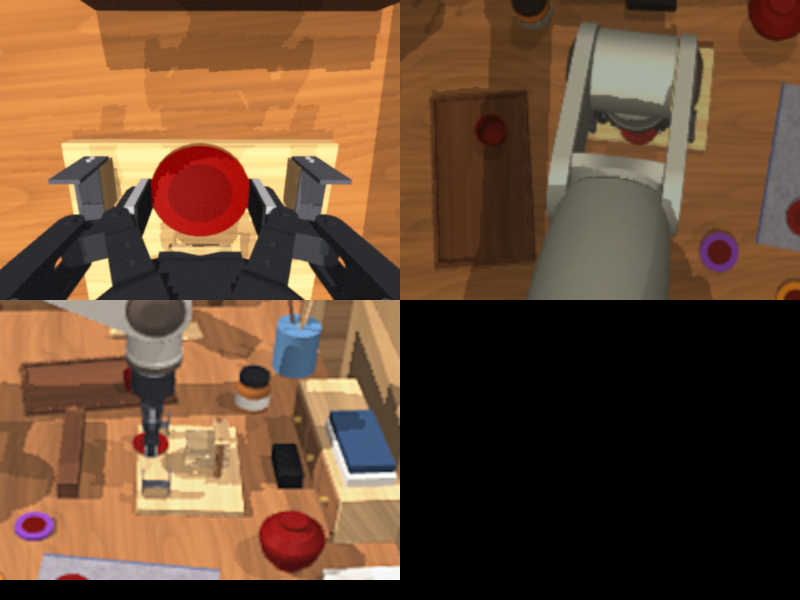

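The cured saucer is held flat and clear of the rack, and the beam is lying on the bench. Next I carry the saucer to the near half of the tray.

>>> servo_tool --deltas '[[[0, 0, 15, 0, 0.5], [0, 0, 30, 0, 0.5], [-10, 17, 30, 0, 0.5], [-22, 38, 0, 0, 0.5], [-22, 38, 0, 0, 0.5], [-22, 38, 0, 0, 0.5], [-22, 38, 0, 0, 0.5], [-22, 38, 0, 0, 0.5], [-22, 38, 0, 0, 0.5], [-10, 17, 0, 0, 0.5]]]'

```text
clock: 10.85
eef_pos: [0.3968, 0.2813, 0.203]
tool_rot: [0.139, 3.139, 0.001]
wrist_force: [-0.2, -0.8, -0.2]
opening: 0.739
finger_force: 49.4
```

>>> servo_tool --deltas '[[[0, 0, 0, 0, 0.5], [0, 0, -30, 0, 0.5], [0, 0, -40, 0, 0.5], [0, 0, -30, 0, 0.5], [0, 0, -15, 0, 0.5], [0, 0, -8, 0, 0.5], [0, 0, 0, 0, 0.5]]]'

```text
clock: 11.55
eef_pos: [0.3985, 0.2783, 0.0792]
tool_rot: [-0.143, -3.137, 0.001]
wrist_force: [-0.6, 0.4, -0.1]
opening: 0.742
finger_force: 49.5
```

>>> servo_tool --deltas '[[[0, 0, -3, 0, 0.5], [0, 0, -3, 0, 0.5], [0, 0, 0, 0, 0.5]]]'

```text
clock: 11.85
eef_pos: [0.3983, 0.2788, 0.0741]
tool_rot: [0.142, 3.138, 0.0]
wrist_force: [-0.6, -0.8, 0.7]
opening: 0.743
finger_force: 49.5
```

>>> servo_tool --deltas '[[[0, 0, -2, 0, 0.5], [0, 0, 0, 0, 0.5]]]'

```text
clock: 12.05
eef_pos: [0.3985, 0.2789, 0.0734]
tool_rot: [0.142, 3.137, 0.0]
wrist_force: [-9.3, -5.1, 24.8]
opening: 0.741
finger_force: 52.2
```

Contact came at the expected height. I release and rise, then swing toward the felt.

>>> servo_tool --deltas '[[[0, 0, 1, 0, 0.74], [0, 0, 0, 0, 0.85], [0, 0, 0, 0, 0.95], [0, 0, 0, 0, 1], [0, 0, 20, 0, 1], [0, 0, 40, 0, 1], [0, 0, 45, 0, 1], [0, 0, 45, 0, 1], [0, 0, 30, 0, 1], [0, 0, 0, 0, 1]]]' --grip_force 25

```text
clock: 13.05
eef_pos: [0.3992, 0.2793, 0.2571]
tool_rot: [0.142, 3.133, 0.005]
wrist_force: [0.4, 0.5, -0.0]
opening: 0.993
finger_force: 0.0
```

Run:
```python
from h import *
s=sensors.get_state();print(s["eef_pos"],s["wrist_force"],s["opening"])
f=grab("wrist","w6");g=grab("top","t6")
for b in red(f)[0]: print(b,ray(f,b[1],.012).round(4))
print("top")
for b in red(g)[0]: print(b,ray(g,b[1],.008).round(4))
```

```text
[0.39915054 0.2792712  0.2570689 ] [ 0.39432478  0.53037626 -0.04308403] 0.9929940462290493
(2669, [254.4, 165.8], [226, 137, 58, 58]) [0.3969 0.2776 0.012 ]
(1879, [259.5, 288.9], [237, 262, 47, 52]) [0.5582 0.2692 0.012 ]
top
(976, [326.9, 105.8], [310, 89, 35, 35]) [ 0.7761 -0.2357  0.008 ]
(363, [356.6, 174.2], [346, 164, 22, 21]) [ 0.5658 -0.3184  0.008 ]
(159, [156.2, 179.6], [150, 173, 14, 14]) [0.5442 0.2688 0.008 ]
(380, [343.0, 230.3], [333, 220, 21, 22]) [ 0.4009 -0.2736  0.008 ]
(135, [155.2, 233.6], [148, 226, 15, 15]) [0.3869 0.2644 0.008 ]
(139, [291.2, 250.9], [285, 245, 13, 13]) [ 0.3411 -0.1244  0.008 ]
(138, [337.1, 280.8], [331, 275, 13, 13]) [ 0.2589 -0.2529  0.008 ]
(141, [374.9, 291.0], [369, 285, 13, 13]) [ 0.2317 -0.3582  0.008 ]
```

The cured saucer lies flat in the tray, round in the image and centred at (0.397, 0.278). Now to the near fresh saucer.

>>> servo_tool --deltas '[[[0, -25, 0, 0, 1], [0, -45, 0, 0, 1], [0, -45, 0, 0, 1], [0, -45, 0, 0, 1], [0, -45, 0, 0, 1], [0, -45, 0, 0, 1], [0, -45, 0, 0, 1], [0, -45, 0, 0, 1], [0, -45, 0, 0, 1], [0, -45, 0, 0, 1]]]'

```text
clock: 14.15
eef_pos: [0.3974, -0.1529, 0.2515]
tool_rot: [-0.142, -3.137, -0.001]
wrist_force: [0.9, 0.3, -0.5]
opening: 0.997
finger_force: 0.0
```

>>> servo_tool --deltas '[[[0, -45, 0, 0, 1], [0, -45, 0, 0, 1], [0, -25, -30, 0, 1], [0, -8, -30, 0, 1], [0, 0, 0, 0, 1], [0, 0, 0, 0, 1]]]'

```text
clock: 14.75
eef_pos: [0.3979, -0.2737, 0.1924]
tool_rot: [-0.142, -3.137, -0.002]
wrist_force: [0.8, 0.3, 0.6]
opening: 1.001
finger_force: 0.0
```

```bash
cat > look.py <<'E'
from h import *
import sys
s=sensors.get_state();print(s["eef_pos"],s["tool_rot"],s["wrist_force"],s["opening"])
f=grab("wrist",sys.argv[1])
for b in red(f)[0]: print(b,ray(f,b[1],.008).round(4), "x-shift/y-shift mm",((ray(f,b[1],.008)-s["eef_pos"])*1000).round(1)[:2])
g=grab("top")
for b in red(g)[0]: print("top",b[0],ray(g,b[1],.008).round(4))
E
python3 look.py w7
```

```text
[ 0.39793753 -0.27372637  0.19242217] [-1.42346523e-01 -3.13662189e+00 -2.48272529e-03] [0.76555832 0.31004174 0.60953119] 1.000677899074611
(465, [131.5, 5.5], [110, 0, 43, 15]) [ 0.2449 -0.3578  0.008 ] x-shift/y-shift mm [-153.   -84.1]
(1718, [268.9, 17.1], [244, 0, 51, 40]) [ 0.2627 -0.2518  0.008 ] x-shift/y-shift mm [-135.2   22. ]
(1770, [426.7, 103.4], [404, 80, 47, 48]) [ 0.3401 -0.1229  0.008 ] x-shift/y-shift mm [-57.8 150.8]
(3697, [257.9, 184.9], [224, 151, 69, 68]) [ 0.3989 -0.2727  0.008 ] x-shift/y-shift mm [1.  1.1]
(557, [232.9, 317.4], [206, 309, 53, 18]) [ 0.543  -0.3124  0.008 ] x-shift/y-shift mm [145.1 -38.6]
top 928 [ 0.7784 -0.2367  0.008 ]
top 349 [ 0.5658 -0.3175  0.008 ]
top 254 [0.5513 0.2721 0.008 ]
top 414 [0.3985 0.2769 0.008 ]
top 69 [ 0.3833 -0.2871  0.008 ]
top 140 [ 0.3411 -0.1244  0.008 ]
```

>>> servo_tool --deltas '[[[1, 1, -30, 0, 1], [0, 0, -40, 0, 1], [0, 0, -30, 0, 1], [0, 0, -15, 0, 1], [0, 0, -6, 0, 1], [0, 0, 0, 0, 1]]]'

```text
clock: 15.45
eef_pos: [0.3996, -0.273, 0.0725]
tool_rot: [0.141, 3.138, -0.001]
wrist_force: [-0.1, -0.3, 0.7]
opening: 1.0
finger_force: 0.0
```

>>> servo_tool --deltas '[[[0, 0, 0, 0, 0.85], [0, 0, 0, 0, 0.7], [0, 0, 0, 0, 0.7], [0, 0, 0, 0, 0.7]]]'

```text
clock: 15.85
eef_pos: [0.4001, -0.2739, 0.0742]
tool_rot: [0.142, 3.136, -0.003]
wrist_force: [-3.6, 3.6, 22.8]
opening: 0.702
finger_force: 17.2
```

```bash
python3 look.py w8; python3 -c "
import cv2;cv2.imwrite('pics/w8b.png',cv2.resize(cv2.imread('pics/w8.png'),(640,480)))"
```

```text
[ 0.40013764 -0.27389776  0.07424161] [ 0.14204708  3.1355174  -0.0033163 ] [-3.60910544  3.55968949 22.81041636] 0.7017045547480799
(10594, [258.1, 241.4], [198, 186, 120, 112]) [ 0.3982 -0.2737  0.008 ] x-shift/y-shift mm [-1.9  0.2]
top 930 [ 0.7784 -0.2367  0.008 ]
top 356 [ 0.5658 -0.3184  0.008 ]
top 242 [0.5517 0.2709 0.008 ]
top 414 [0.3985 0.2769 0.008 ]
top 139 [ 0.3411 -0.1244  0.008 ]
```

View pics/w8b.png

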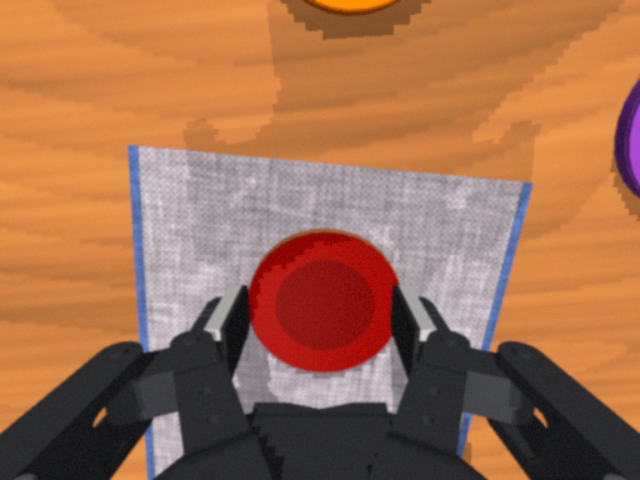

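The finger tips ended up on the rim's top edge: the opening reads 0.70 where a true grip reads 0.75. I reopen, go lower and regrip.

>>> servo_tool --deltas '[[[0, 0, 0, 0, 1], [0, 0, 0, 0, 1], [0, 0, 0, 0, 1], [0, 0, -3, 0, 1], [0, 0, -1, 0, 1], [0, 0, 0, 0, 1]]]'

```text
clock: 16.55
eef_pos: [0.3991, -0.2731, 0.0675]
tool_rot: [-0.142, -3.138, -0.0]
wrist_force: [-0.3, -0.3, -0.5]
opening: 0.999
finger_force: 0.0
```

>>> servo_tool --deltas '[[[0, 0, 0, 0, 0.85], [0, 0, 0, 0, 0.72], [0, 0, 0, 0, 0.72], [0, 0, 0, 0, 0.72]]]'

```text
clock: 16.95
eef_pos: [0.3992, -0.2733, 0.0682]
tool_rot: [0.142, 3.138, -0.0]
wrist_force: [-1.3, 2.1, 6.3]
opening: 0.751
finger_force: 26.1
```

>>> servo_tool --deltas '[[[0, 0, 0, 0, 0.5], [0, 0, 10, 0, 0.5], [0, 0, 25, 0, 0.5], [0, 0, 40, 0, 0.5], [0, 0, 40, 0, 0.5], [0, 0, 15, 0, 0.5], [0, 0, 0, 0, 0.5]]]' --grip_force 45

```text
clock: 17.65
eef_pos: [0.3998, -0.2738, 0.2008]
tool_rot: [0.142, 3.135, -0.005]
wrist_force: [-1.6, 0.1, -0.4]
opening: 0.739
finger_force: 49.4
```

>>> servo_tool --deltas '[[[10, 18, 0, 0, 0.5], [20, 37, 0, 0, 0.5], [20, 37, 0, 0, 0.5], [20, 37, 0, 0, 0.5], [20, 37, 0, 0, 0.5], [20, 37, 0, 0, 0.5], [20, 37, 0, 0, 0.5], [18, 32, 0, 0, 0.5], [9, 17, 0, 0, 0.5], [0, 0, 0, 0, 0.5]]]'

```text
clock: 18.65
eef_pos: [0.5565, 0.0179, 0.1965]
tool_rot: [-0.138, -3.137, -0.001]
wrist_force: [0.1, -0.1, -0.6]
opening: 0.738
finger_force: 49.4
```

Run:
```python
from h import *
s=sensors.get_state();print(s["eef_pos"],s["wrist_force"],s["opening"],s["finger_force"])
f=grab("wrist","w9");r=red(f)[0]
for b in r:
  if b[0]>4000: print(b,((ray(f,b[1],s["eef_pos"][2]-.060)-s["eef_pos"])*1000).round(1))
cv2.imwrite("pics/w9b.png",cv2.resize(f["color"],(640,480)))
```

```text
[0.55652564 0.01793109 0.19653474] [ 0.08126463 -0.13868212 -0.57114533] 0.7377950716113585 49.444777965545654
(11383, [255.7, 247.9], [192, 191, 128, 115]) [ -1.9  -0.9 -60. ]
```

View pics/w9b.png

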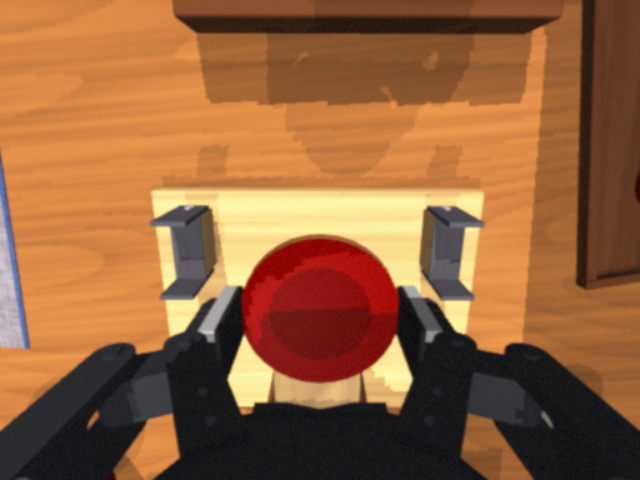

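>>> servo_tool --deltas '[[[0, -2, -20, 0, 0.5], [0, 0, -25, 0, 0.5], [0, 0, -17, 0, 0.5], [0, 0, -5, 0, 0.5], [0, 0, 0, 0, 0.5], [0, 0, 0, 0, 0.5]]]'

```text
clock: 19.3
eef_pos: [0.5564, 0.0134, 0.1317]
tool_rot: [0.143, 3.138, -0.0]
wrist_force: [-0.9, -1.0, -0.6]
opening: 0.745
finger_force: 49.4
```

>>> servo_tool --deltas '[[[0, 1, -2, 0, 0.5], [0, 0, 0, 0, 0.5], [0, 0, 0, 0, 0.5]]]'

```text
clock: 19.6
eef_pos: [0.5563, 0.0148, 0.1292]
tool_rot: [0.142, 3.138, -0.0]
wrist_force: [-0.2, -0.3, -0.1]
opening: 0.74
finger_force: 49.4
```

Run:
```python
from h import *
for i in range(5):
  s=sensors.get_state();print(s["eef_pos"]);
  f=grab("wrist")
r=[b for b in red(f)[0] if b[0]>4000]
for b in r: print(b,((ray(f,b[1],s["eef_pos"][2]-.060))*1000).round(1))
```

```text
[0.55626649 0.01481281 0.1292153 ]
[0.55627072 0.01477931 0.12915811]
[0.55623006 0.01479689 0.12907881]
[0.55621624 0.014784   0.12902871]
[0.55621225 0.01477007 0.12895324]
(11469, [255.8, 248.2], [193, 191, 127, 115]) [554.6  13.8  69. ]
```

>>> servo_tool --deltas '[[[5, 0.5, 0, 0, 0.5], [10, -0.9, 0, 0, 0.5], [15, -1.4, 0, 0, 0.5], [15, -1.4, 0, 0, 0.5], [15, -1.4, 0, 0, 0.5], [10, -0.9, 0, 0, 0.5], [0, 0, 0, 0, 0.5], [0, 0, 0, 0, 0.5]]]'

```text
clock: 20.65
eef_pos: [0.626, 0.0093, 0.1285]
tool_rot: [-0.142, -3.138, 0.0]
wrist_force: [-0.3, 0.4, -1.2]
opening: 0.74
finger_force: 49.4
```

>>> servo_tool --deltas '[[[8, -0.8, -1, 0, 0.5], [4, -0.4, -1, 0, 0.5], [0, 0, 0, 0, 0.5]]]' --grip_force 30

```text
clock: 20.95
eef_pos: [0.6388, 0.008, 0.1275]
tool_rot: [0.142, 3.137, -0.0]
wrist_force: [-0.6, -0.0, 5.9]
opening: 0.742
finger_force: 50.1
```

>>> servo_tool --deltas '[[[2, -0.2, 0, 0, 0.5], [2, -0.2, 0, 0, 0.5], [0, 0, 0, 0, 0.5]]]'

```text
clock: 21.25
eef_pos: [0.6408, 0.008, 0.1274]
tool_rot: [-0.142, -3.134, -0.0]
wrist_force: [-23.9, 3.2, 18.6]
opening: 0.743
finger_force: 51.6
```

The saucer is on the shelf and against the dowels, with −24 N along x at the expected home. I release it.

>>> servo_tool --deltas '[[[0, 0, 0, 0, 0.76], [0, 0, 0, 0, 0.85], [0, 0, 0, 0, 0.95], [0, 0, 0, 0, 1], [0, 0, 0, 0, 1], [-3, 0.3, 30, 0, 1], [0, 0, 40, 0, 1], [0, 0, 40, 0, 1], [0, 0, 15, 0, 1]]]'

```text
clock: 22.15
eef_pos: [0.6399, 0.0079, 0.2563]
tool_rot: [0.142, 3.133, -0.001]
wrist_force: [-0.0, -0.0, 0.1]
opening: 1.005
finger_force: 0.0
```

>>> servo_tool --deltas '[[[-25, 2, 0, 0, 1], [-5, 0, 0, 0, 1], [0, 0, 0, 0, 1]]]'

```text
clock: 22.45
eef_pos: [0.6088, 0.01, 0.2517]
tool_rot: [-0.142, -3.138, 0.0]
wrist_force: [0.4, 0.3, 0.2]
opening: 1.002
finger_force: 0.0
```

```bash
python3 look.py w10; python3 -c "
import cv2;cv2.imwrite('pics/w10b.png',cv2.resize(cv2.imread('pics/w10.png'),(800,600)))"
```

```text
[0.60877413 0.00997033 0.2517389 ] [-1.42167075e-01 -3.13822819e+00  1.56216887e-04] [0.35350331 0.25782798 0.16163998] 1.0019151149867827
(383, [506.9, 89.9], [501, 67, 11, 45]) [0.5487 0.2756 0.008 ] x-shift/y-shift mm [-60.1 265.6]
(69, [257.9, 185.7], [249, 184, 19, 4]) [0.6282 0.0095 0.008 ] x-shift/y-shift mm [19.4 -0.5]
(674, [69.1, 284.9], [31, 277, 64, 20]) [ 0.7369 -0.2406  0.008 ] x-shift/y-shift mm [ 128.1 -250.6]
(324, [84.0, 356.7], [70, 348, 30, 19]) [ 0.8515 -0.2517  0.008 ] x-shift/y-shift mm [ 242.7 -261.7]
top 979 [ 0.7761 -0.2357  0.008 ]
top 366 [ 0.5655 -0.318   0.008 ]
top 145 [0.5433 0.2691 0.008 ]
top 415 [0.3985 0.2769 0.008 ]
top 141 [ 0.3411 -0.1241  0.008 ]
top 141 [ 0.2594 -0.2529  0.008 ]
top 142 [ 0.2317 -0.3585  0.008 ]
```

View pics/w10b.png

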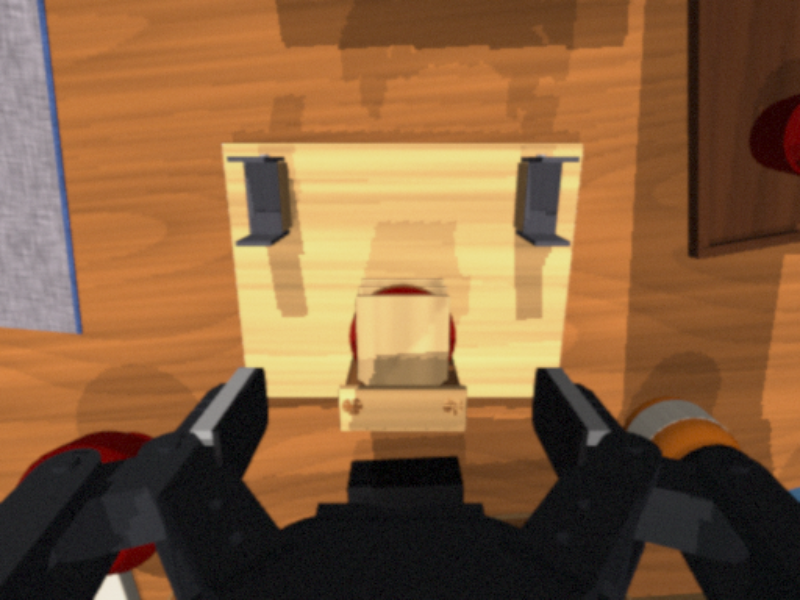

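The saucer sits just as the cured one did: its front rim is at row 284 and the shelf edge at 295, the same 11 px proud. On to the second saucer.

>>> servo_tool --deltas '[[[-3, -20, 0, 0, 1], [-5, -40, 0, 0, 1], [-5, -40, 0, 0, 1], [-5, -40, 0, 0, 1], [-5, -40, 0, 0, 1], [-5, -40, 0, 0, 1], [-5, -40, 0, 0, 1], [-5, -40, -20, 0, 1], [-5, -28, -40, 0, 1], [0, 0, 0, 0, 1]]]' --grip_force 25

```text
clock: 23.55
eef_pos: [0.5642, -0.3208, 0.1856]
tool_rot: [-0.147, -3.131, -0.006]
wrist_force: [-0.8, 1.4, -0.7]
opening: 1.0
finger_force: 0.0
```

```bash
python3 look.py w11
```

```text
[ 0.56423638 -0.32079876  0.18558499] [-0.14699229 -3.13137534 -0.00557446] [-0.80428187  1.39056194 -0.73005716] 0.9997111821955106
(3897, [260.1, 186.0], [225, 152, 71, 69]) [ 0.5636 -0.3174  0.008 ] x-shift/y-shift mm [-0.7  3.4]
(854, [418.8, 370.9], [400, 351, 40, 33]) [ 0.7921 -0.1619  0.008 ] x-shift/y-shift mm [227.9 158.9]
top 968 [ 0.7764 -0.2354  0.008 ]
top 242 [0.5514 0.2709 0.008 ]
top 362 [0.4013 0.2796 0.008 ]
top 138 [ 0.2317 -0.3582  0.008 ]
```

>>> servo_tool --deltas '[[[0, 2, -30, 0, 1], [0, 0, -40, 0, 1], [0, 0, -28, 0, 1], [0, 0, -12, 0, 1], [0, 0, -5, 0, 1], [0, 0, 0, 0, 1], [0, 0, 0, 0, 1]]]'

```text
clock: 24.35
eef_pos: [0.5669, -0.3163, 0.0787]
tool_rot: [0.142, 3.136, -0.002]
wrist_force: [0.0, -0.3, -0.4]
opening: 0.999
finger_force: 0.0
```

>>> servo_tool --deltas '[[[-3, -1, -6, 0, 1], [0, 0, -5, 0, 1], [0, 0, 0, 0, 1], [0, 0, 0, 0, 1]]]'

```text
clock: 24.75
eef_pos: [0.5631, -0.3171, 0.0658]
tool_rot: [-0.142, -3.138, -0.0]
wrist_force: [-0.3, 0.8, 0.4]
opening: 1.003
finger_force: 0.0
```

>>> servo_tool --deltas '[[[0, 0, 0, 0, 0.85], [0, 0, 0, 0, 0.72], [0, 0, 0, 0, 0.72], [0, 0, 0, 0, 0.72]]]'

```text
clock: 25.15
eef_pos: [0.5634, -0.3172, 0.0665]
tool_rot: [0.142, 3.138, -0.001]
wrist_force: [0.2, 0.8, 6.0]
opening: 0.753
finger_force: 30.8
```

>>> servo_tool --deltas '[[[0, 0, 0, 0, 0.5], [0, 0, 10, 0, 0.5], [0, 0, 25, 0, 0.5], [0, 0, 40, 0, 0.5], [0, 0, 40, 0, 0.5], [0, 0, 25, 0, 0.5], [0, 0, 0, 0, 0.5]]]' --grip_force 45

```text
clock: 25.85
eef_pos: [0.564, -0.3176, 0.2108]
tool_rot: [0.142, 3.133, -0.006]
wrist_force: [-0.7, 0.4, -1.0]
opening: 0.746
finger_force: 49.5
```

>>> servo_tool --deltas '[[[-1, 20, 0, 0, 0.5], [-1, 40, 0, 0, 0.5], [-1, 40, 0, 0, 0.5], [-1, 40, 0, 0, 0.5], [-1, 40, 0, 0, 0.5], [-1, 40, 0, 0, 0.5], [-1, 40, 0, 0, 0.5], [0, 40, 0, 0, 0.5], [0, 25, 0, 0, 0.5], [0, 8, 0, 0, 0.5]]]'

```text
clock: 26.85
eef_pos: [0.5552, 0.0189, 0.205]
tool_rot: [-0.138, -3.137, -0.001]
wrist_force: [-0.5, -0.4, -0.7]
opening: 0.743
finger_force: 49.5
```

>>> servo_tool --deltas '[[[0, 0, 0, 0, 0.5], [0, 0, -25, 0, 0.5], [0, 0, -25, 0, 0.5], [0, 0, -8, 0, 0.5], [0, 0, 0, 0, 0.5], [0, 0, 0, 0, 0.5], [0, 0, 0, 0, 0.5]]]'

```text
clock: 27.55
eef_pos: [0.5567, 0.0156, 0.149]
tool_rot: [0.143, 3.137, -0.0]
wrist_force: [-0.3, -0.7, 0.8]
opening: 0.743
finger_force: 49.5
```

Run:
```python
from h import *
s=sensors.get_state();print(s["eef_pos"],s["tool_rot"],s["opening"],s["finger_force"])
f=grab("wrist","w12")
for b in red(f)[0]:
  if b[0]>4000: print(b,((ray(f,b[1],s["eef_pos"][2]-.059)-s["eef_pos"])*1000).round(1))
```

```text
[0.55665696 0.01562945 0.14903638] [ 1.42522329e-01  3.13677747e+00 -4.28728598e-04] 0.743153580471476 49.536094665527344
(12152, [255.8, 253.4], [192, 194, 129, 124]) [  0.8  -1.1 -59. ]
```

```bash
python3 -c "
import cv2,numpy as np
a=cv2.imread('pics/w9.png')[150:350,100:420];b=cv2.imread('pics/w12.png')[150:350,100:420]
cv2.imwrite('pics/cmp.png',cv2.resize(np.hstack([a,b]),(800,250)))"
```

```text
(no output)
```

View pics/cmp.png

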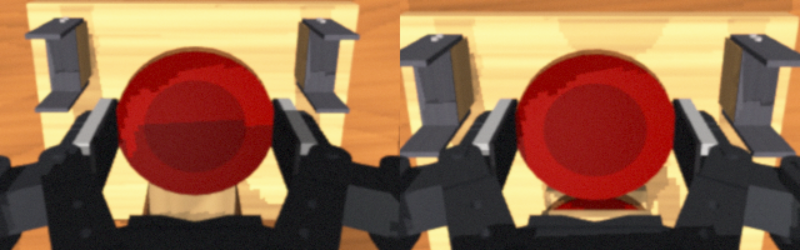

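Both saucers are held flat and look the same. The extra red in the second view is the racked saucer behind. I slide this one into the top slot.

>>> servo_tool --deltas '[[[5, -0.5, -2.5, 0, 0.5], [10, -0.9, 0, 0, 0.5], [15, -1.4, 0, 0, 0.5], [15, -1.4, 0, 0, 0.5], [15, -1.4, 0, 0, 0.5], [8, -0.8, 0, 0, 0.5], [0, 0, 0, 0, 0.5], [0, 0, 0, 0, 0.5]]]'

```text
clock: 28.4
eef_pos: [0.624, 0.0096, 0.1451]
tool_rot: [-0.142, -3.138, 0.0]
wrist_force: [0.6, -0.7, -1.1]
opening: 0.745
finger_force: 49.5
```

>>> servo_tool --deltas '[[[8, -0.8, 0, 0, 0.5], [5, -0.4, -1, 0, 0.5], [0, 0, -1, 0, 0.5], [0, 0, 0, 0, 0.5]]]' --grip_force 30

```text
clock: 28.8
eef_pos: [0.638, 0.0083, 0.1447]
tool_rot: [0.142, 3.136, -0.0]
wrist_force: [-1.0, 0.7, 10.7]
opening: 0.743
finger_force: 50.7
```

>>> servo_tool --deltas '[[[2, -0.2, 0, 0, 0.5], [2, -0.2, 0, 0, 0.5], [0, 0, 0, 0, 0.5]]]'

```text
clock: 29.1
eef_pos: [0.6402, 0.0083, 0.1446]
tool_rot: [-0.142, -3.135, -0.0]
wrist_force: [-23.3, 1.2, 23.8]
opening: 0.747
finger_force: 51.7
```

Same force pattern at the same home position. I release, rise, and go back to look at the beam.

>>> servo_tool --deltas '[[[0, 0, 0, 0, 0.76], [0, 0, 0, 0, 0.85], [0, 0, 0, 0, 0.95], [0, 0, 0, 0, 1], [0, 0, 0, 0, 1], [-3, 0.3, 30, 0, 1], [0, 0, 40, 0, 1], [0, 0, 40, 0, 1], [0, 0, 0, 0, 1]]]'

```text
clock: 30.0
eef_pos: [0.6395, 0.0081, 0.2594]
tool_rot: [0.142, 3.13, -0.001]
wrist_force: [0.5, -0.2, -0.6]
opening: 1.001
finger_force: 0.0
```

>>> servo_tool --deltas '[[[-30, 2, 0, 0, 1], [0, 0, 0, 0, 1], [0, 0, 0, 0, 1]]]'

```text
clock: 30.3
eef_pos: [0.6081, 0.0103, 0.2534]
tool_rot: [0.142, 3.138, -0.0]
wrist_force: [0.9, 0.8, 0.4]
opening: 1.003
finger_force: 0.0
```

```bash
python3 look.py w13; python3 -c "
import cv2;cv2.imwrite('pics/w13b.png',cv2.resize(cv2.imread('pics/w13.png'),(800,600)))"
```

```text
[0.608084   0.01027012 0.25340646] [ 1.42137177e-01  3.13797163e+00 -1.54489344e-04] [0.88855929 0.80028974 0.36364466] 1.0025766363773192
(490, [505.9, 90.1], [499, 64, 13, 49]) [0.5483 0.2761 0.008 ] x-shift/y-shift mm [-59.8 265.9]
(3334, [257.1, 219.6], [222, 190, 71, 56]) [0.6697 0.0051 0.008 ] x-shift/y-shift mm [61.6 -5.2]
(694, [69.0, 284.7], [30, 276, 66, 21]) [ 0.7372 -0.2418  0.008 ] x-shift/y-shift mm [ 129.1 -252.1]
(302, [84.4, 356.2], [71, 348, 29, 18]) [ 0.8519 -0.2522  0.008 ] x-shift/y-shift mm [ 243.8 -262.5]
top 979 [ 0.7761 -0.2357  0.008 ]
top 172 [0.6467 0.0068 0.008 ]
top 144 [0.5436 0.2691 0.008 ]
top 415 [0.3985 0.2769 0.008 ]
top 140 [ 0.3411 -0.1244  0.008 ]
top 137 [ 0.2589 -0.2529  0.008 ]
top 142 [ 0.2317 -0.3585  0.008 ]
```

View pics/w13b.png

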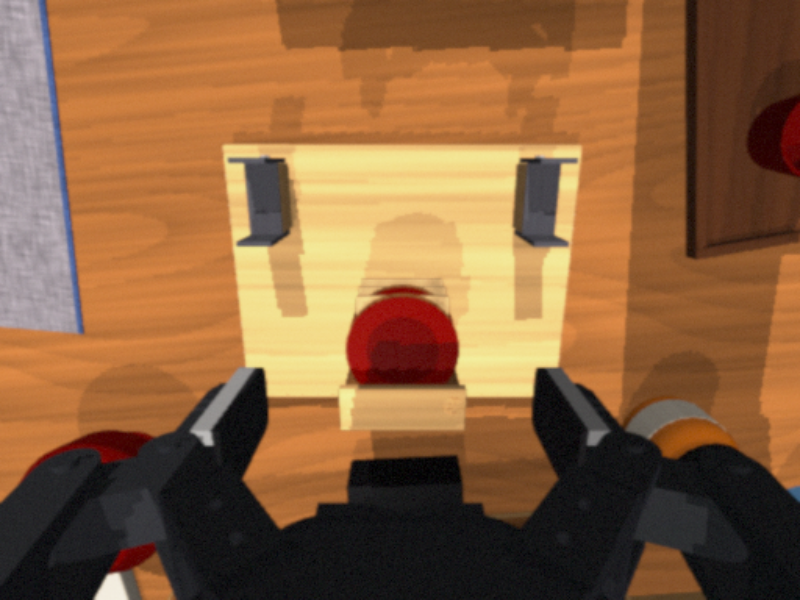

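Both saucers are in line and level behind the brackets. I return to the beam and turn the gripper back.

>>> servo_tool --deltas '[[[-20, 4, 0, -8.5, 1], [-20, 4, 0, -8.5, 1], [-20, 5, 0, -8.5, 1], [-20, 4, 0, -8.5, 1], [-20, 5, 0, -8.5, 1], [-20, 4, 0, -8.5, 1], [-20, 5, 0, -8.5, 1], [-20, 4, 0, -8.5, 1], [-20, 5, 10, -8.5, 0.65], [-20, 4, 10, -8.5, 0.65]]]'

```text
clock: 31.4
eef_pos: [0.4078, 0.0544, 0.2734]
tool_rot: [-2.232, -2.211, 0.001]
wrist_force: [0.8, 0.9, -0.2]
opening: 0.69
finger_force: 0.0
```

>>> servo_tool --deltas '[[[-8, 0, 0, -4.7, 0.65], [0, 0, 0, 0, 0.65], [0, 0, 0, 0, 0.65]]]'

```text
clock: 31.7
eef_pos: [0.4008, 0.0542, 0.2733]
tool_rot: [2.311, 2.128, 0.0]
wrist_force: [0.4, 0.2, 0.1]
opening: 0.649
finger_force: 0.0
```

Run:
```python
from h import *
from scipy.spatial.transform import Rotation as Ro
s=sensors.get_state();R=Ro.from_rotvec(s["tool_rot"]).as_matrix();print(s["eef_pos"],"psi",np.degrees(np.arctan2(R[1,1],R[0,1])),s["opening"])
f=grab("wrist","w14")
im=cv2.GaussianBlur(f["color"],(3,3),0).astype(int);print(im.shape)
# profile along the beam's column and rows
for c in (250,256,262): print("col",c,[tuple(im[r,c]) for r in range(10,384,12)])
for r in (80,130,180): print("row",r,[(x,tuple(im[r,x])) for x in range(190,330,5)])
```

```text
[0.40076465 0.05419516 0.27334586] psi -4.726783477580534 0.6493374098345848
(384, 512, 3)
col 250 [(np.int64(42), np.int64(67), np.int64(115)), (np.int64(43), np.int64(71), np.int64(121)), (np.int64(62), np.int64(112), np.int64(178)), (np.int64(78), np.int64(151), np.int64(232)), (np.int64(55), np.int64(93), np.int64(159)), (np.int64(57), np.int64(95), np.int64(163)), (np.int64(57), np.int64(95), np.int64(163)), (np.int64(55), np.int64(92), np.int64(162)), (np.int64(56), np.int64(93), np.int64(160)), (np.int64(56), np.int64(94), np.int64(161)), (np.int64(56), np.int64(93), np.int64(159)), (np.int64(56), np.int64(92), np.int64(159)), (np.int64(56), np.int64(92), np.int64(157)), (np.int64(58), np.int64(97), np.int64(167)), (np.int64(58), np.int64(97), np.int64(167)), (np.int64(58), np.int64(96), np.int64(166)), (np.int64(59), np.int64(98), np.int64(168)), (np.int64(59), np.int64(98), np.int64(168)), (np.int64(57), np.int64(98), np.int64(168)), (np.int64(57), np.int64(96), np.int64(168)), (np.int64(58), np.int64(97), np.int64(168)), (np.int64(80), np.int64(152), np.int64(232)), (np.int
[... 7103 characters left out ...]
.int64(158))), (265, (np.int64(54), np.int64(92), np.int64(157))), (270, (np.int64(53), np.int64(87), np.int64(146))), (275, (np.int64(56), np.int64(94), np.int64(162))), (280, (np.int64(57), np.int64(107), np.int64(172))), (285, (np.int64(63), np.int64(120), np.int64(191))), (290, (np.int64(61), np.int64(114), np.int64(181))), (295, (np.int64(61), np.int64(114), np.int64(182))), (300, (np.int64(61), np.int64(115), np.int64(183))), (305, (np.int64(62), np.int64(117), np.int64(189))), (310, (np.int64(68), np.int64(132), np.int64(209))), (315, (np.int64(85), np.int64(165), np.int64(244))), (320, (np.int64(87), np.int64(170), np.int64(246))), (325, (np.int64(83), np.int64(159), np.int64(239)))]
```

Run:
```python
from h import *
f=grab("wrist","w15");im=cv2.GaussianBlur(f["color"],(3,3),0).astype(float)
V=np.array(f["view"]);print("cam",(-V[:3,:3].T@V[:3,3]).round(3))
m=((im[...,1]/im[...,2]<.608)&(im[...,2]>135)&(im[...,2]<185)).astype(np.uint8)
m[:,:215]=0;m[:,310:]=0;m[:45]=0
m=cv2.morphologyEx(m,cv2.MORPH_OPEN,np.ones((5,5)))
n,l,s,c=cv2.connectedComponentsWithStats(m);i=1+s[1:,4].argmax();print(s[i],c[i])
b=cv2.boxPoints(cv2.minAreaRect(np.argwhere(l==i)[:,::-1].astype(np.float32)))
W=np.array([ray(f,p,.038) for p in b]);print(b.round(0).tolist(),W.round(4).tolist(),[np.linalg.norm(W[j]-W[j-1]).round(4) for j in range(4)],"c",W.mean(0))
ys,xs=np.nonzero(l==i)
for r in (70,120,170,220,240,250,255,260): q=xs[ys==r];print(r,(q.min(),q.max(),) if len(q) else None)
for r in (70,220):
  q=xs[ys==r];print(ray(f,(q.min(),r),.038).round(4),ray(f,(q.max()+1,r),.038).round(4))
```

```text
cam [0.406 0.125 0.344]
[ 246   57   38  199 6895] [262.94662799 152.70601885]
[[246.0, 57.0], [283.0, 57.0], [283.0, 255.0], [246.0, 255.0]] [[0.4002, 0.1672, 0.038], [0.4362, 0.1642, 0.038], [0.4239, -0.0528, 0.038], [0.38, -0.0491, 0.038]] [np.float64(0.2172), np.float64(0.0362), np.float64(0.2173), np.float64(0.0441)] c [0.41007006 0.05741015 0.038     ]
70 (np.int64(246), np.int64(283))
120 (np.int64(246), np.int64(281))
170 (np.int64(246), np.int64(279))
220 (np.int64(246), np.int64(278))
240 (np.int64(246), np.int64(277))
250 (np.int64(246), np.int64(276))
255 (np.int64(248), np.int64(275))
260 None
[0.3991 0.1555 0.038 ] [0.4365 0.1523 0.038 ]
[ 0.3842 -0.0042  0.038 ] [ 0.4219 -0.0074  0.038 ]
```

The beam has not been moved. Its centre is (0.409, 0.057), its yaw is −5.3° and its length checks at 217 mm. I grip it at its middle.

>>> servo_tool --deltas '[[[8, 3, -20, -0.5, 0.65], [0, 0, -40, 0, 0.65], [0, 0, -40, 0, 0.65], [0, 0, -40, 0, 0.62], [0, 0, -30, 0, 0.62], [0, 0, -15, 0, 0.62], [0, 0, -8, 0, 0.62], [0, 0, 0, 0, 0.62]]]'

```text
clock: 32.6
eef_pos: [0.4081, 0.0572, 0.0796]
tool_rot: [-2.322, -2.115, 0.002]
wrist_force: [-0.5, 0.2, 0.3]
opening: 0.62
finger_force: 0.0
```

>>> servo_tool --deltas '[[[0, 0, 0, 0, 0], [0, 0, 0, 0, 0], [0, 0, 0, 0, 0], [0, 0, 0, 0, 0], [0, 0, 0, 0, 0]]]' --grip_force 110

```text
clock: 33.1
eef_pos: [0.4088, 0.0573, 0.0815]
tool_rot: [2.322, 2.114, 0.002]
wrist_force: [-1.8, 0.1, 8.1]
opening: 0.431
finger_force: 110.8
```

>>> servo_tool --deltas '[[[0, 0, 5, 0, 0], [0, 0, 15, 0, 0], [0, 0, 40, 0, 0], [0, 0, 40, 0, 0], [0, 0, 35, 0, 0], [0, 0, 0, 0, 0], [0, 0, 0, 0, 0]]]'

```text
clock: 33.8
eef_pos: [0.4082, 0.0573, 0.2158]
tool_rot: [2.322, 2.114, 0.002]
wrist_force: [0.1, -0.6, -3.0]
opening: 0.427
finger_force: 110.5
```

>>> servo_tool --deltas '[[[15, -4, 0, 0, 0], [35, -10, 0, 0, 0], [40, -11, 0, 0, 0], [40, -11, 0, 0, 0], [15, -4, 0, 0, 0], [6, -2, 0, 0, 0], [0, 0, 0, 0, 0], [0, 0, 0, 0, 0]]]'

```text
clock: 34.6
eef_pos: [0.5583, 0.0156, 0.2149]
tool_rot: [-2.322, -2.114, 0.001]
wrist_force: [-0.1, 0.2, -2.4]
opening: 0.426
finger_force: 110.8
```

>>> servo_tool --deltas '[[[0, 0, -30, 0, 0], [0, 0, -20, 0, 0], [0, 0, -5, 0, 0], [0, 0, 0, 0, 0], [0, 0, 0, 0, 0]]]'

```text
clock: 35.1
eef_pos: [0.5593, 0.0154, 0.1616]
tool_rot: [2.322, 2.114, 0.002]
wrist_force: [0.6, -0.0, -1.3]
opening: 0.426
finger_force: 110.8
```

Run:
```python
from h import *
from scipy.spatial.transform import Rotation as Ro
s=sensors.get_state();R=Ro.from_rotvec(s["tool_rot"]).as_matrix();print(s["eef_pos"],"psi",np.degrees(np.arctan2(R[1,1],R[0,1])),s["opening"])
f=grab("wrist","w16");cv2.imwrite("pics/w16b.png",cv2.resize(f["color"],(800,600)))
```

```text
[0.55932521 0.0153806  0.16164174] psi -5.372911115910963 0.42584790581864596
```

>>> servo_tool --deltas '[[[0.5, 0, -6, 0, 0], [0, 0, -6, 0, 0], [0, 0, -5, 0, 0], [0, 0, 0, 0, 0]]]'

```text
clock: 35.55
eef_pos: [0.5593, 0.0153, 0.1424]
tool_rot: [-2.322, -2.114, 0.002]
wrist_force: [0.1, -0.4, -1.4]
opening: 0.426
finger_force: 110.8
```

>>> servo_tool --deltas '[[[0, 0, -6, 0, 0], [0, 0, -6, 0, 0], [0, 0, -3, 0, 0], [0, 0, 0, 0, 0]]]'

```text
clock: 35.95
eef_pos: [0.5595, 0.0153, 0.1278]
tool_rot: [-2.323, -2.114, 0.001]
wrist_force: [0.6, -0.4, -1.1]
opening: 0.428
finger_force: 110.8
```

>>> servo_tool --deltas '[[[0, 0, -2, 0, 0], [0, 0, -1, 0, 0], [0, 0, 0, 0, 0], [0, 0, 0, 0, 0]]]'

```text
clock: 36.35
eef_pos: [0.5597, 0.0153, 0.1255]
tool_rot: [2.323, 2.115, 0.0]
wrist_force: [0.4, 0.1, -1.3]
opening: 0.427
finger_force: 110.8
```

>>> servo_tool --deltas '[[[0, 0, -1, 0, 0], [0, 0, -1, 0, 0], [0, 0, 0, 0, 0]]]'

```text
clock: 36.65
eef_pos: [0.5598, 0.0153, 0.1249]
tool_rot: [2.323, 2.114, 0.001]
wrist_force: [-9.6, 0.4, 21.3]
opening: 0.425
finger_force: 113.9
```

The beam is seated with 21 N of contact at the expected height. I release and rise.

>>> servo_tool --deltas '[[[0, 0, 1, 0, 0.5], [0, 0, 0, 0, 0.6], [0, 0, 0, 0, 0.6], [0, 0, 15, 0, 0.6], [0, 0, 35, 0, 0.6], [0, 0, 40, 0, 0.6], [0, 0, 40, 0, 0.6], [-10, 0, 30, 0, 0.6], [-20, 0, 0, 0, 0.6], [0, 0, 0, 0, 0.6]]]'

```text
clock: 37.65
eef_pos: [0.5285, 0.0154, 0.2865]
tool_rot: [2.322, 2.114, 0.002]
wrist_force: [0.6, 0.3, -1.2]
opening: 0.597
finger_force: 0.0
```

>>> servo_tool --deltas '[[[0, 0, 0, 0, 0.6], [0, 0, 0, 0, 0.6], [0, 0, 0, 0, 0.6]]]'

```text
clock: 37.95
eef_pos: [0.53, 0.0153, 0.284]
tool_rot: [-2.323, -2.114, 0.001]
wrist_force: [-0.3, 0.3, -0.1]
opening: 0.598
finger_force: 0.0
```

Run:
```python
from h import *
s=sensors.get_state();print(s["eef_pos"],s["opening"])
f=grab("wrist","w17");cv2.imwrite("pics/w17b.png",cv2.resize(f["color"],(800,600)))
g=grab("top")
for b in red(g)[0]: print("top",b[0],ray(g,b[1],.008).round(4))
```

```text
[0.52997929 0.01525796 0.28400668] 0.5978647441316238
top 977 [ 0.7761 -0.2357  0.008 ]
top 145 [0.5433 0.2691 0.008 ]
top 412 [0.3985 0.2769 0.008 ]
top 141 [ 0.3411 -0.1241  0.008 ]
top 137 [ 0.2589 -0.2529  0.008 ]
top 142 [ 0.2317 -0.3585  0.008 ]
```

View pics/w17b.png

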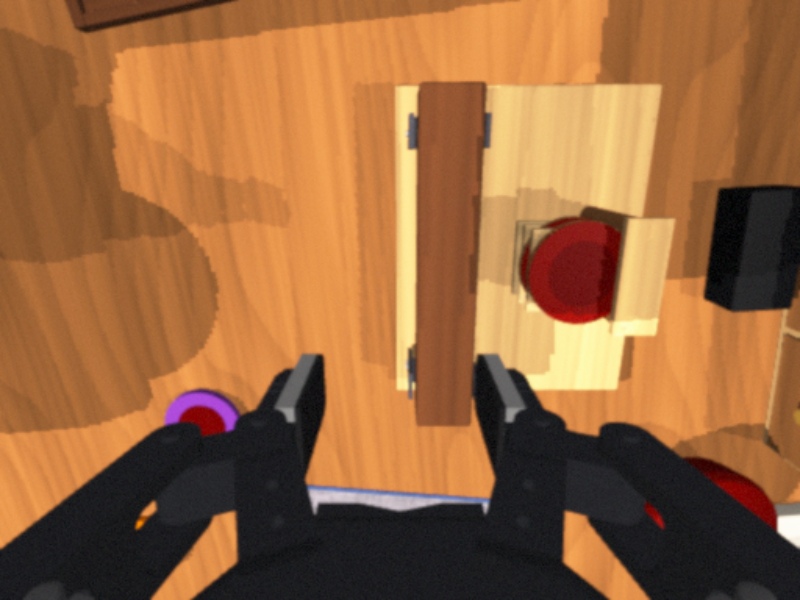

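Run:
```python
from h import *
f=grab("wrist");k=.64
P=lambda x,y,z:ray(f,(x*k,y*k),z)
A,B=P(451,83,.0815),P(444,425,.0815);print("beam",A,B,np.linalg.norm(A-B),(A+B)/2)
for r in((131,128,"c"),): print("left plates",P(412,131,.0695),P(487,130,.0695))
print("right near plate ends",P(412,347,.0695),P(409,398,.0695),P(413,347,.05),P(410,398,.05))
print("base",P(398,86,.016),P(397,390,.016),(P(398,86,.016)+P(397,390,.016))/2)
L,R=P(577,217,.085),P(577,324,.085);print("top saucer",(L+R)/2,P(523,270,.085),np.linalg.norm(L-R))
```

```text
beam [0.56830131 0.12338702 0.0815    ] [ 0.54988552 -0.09364222  0.0815    ] 0.21780915867307954 [0.55909341 0.0148724  0.0815    ]
left plates [0.54486146 0.10095033 0.0695    ] [0.58953865 0.09726551 0.0695    ]
right near plate ends [ 0.53271884 -0.038365    0.0695    ] [ 0.52718643 -0.07727174  0.0695    ] [ 0.53322791 -0.04694208  0.05      ] [ 0.5273433  -0.08851339  0.05      ]
base [0.53944238 0.13393631 0.016     ] [ 0.51617725 -0.09945803  0.016     ] [0.52780981 0.01723914 0.016     ]
top saucer [0.63865428 0.00845816 0.085     ] [0.60548698 0.01311616 0.085     ] 0.06839079110023279
```

The beam lies in both brackets with its middle within about 1 mm of the seat. The saucers are in place and the other objects have not moved, so I hand in the job.

```bash
python3 -c "
from station import bot
print(bot.close_job())"
```

```text
the job is handed in; nothing more can be done
None
```

The job is handed in after about 38 s of robot time: the cured saucer lies flat in the tray, both fresh saucers are home in the middle and top slots, and the beam is back in both brackets, centred to about 1 mm.

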